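# Hold a shelf foot home in its shoe for screwing

## Robot

A 6-joint arm with a two-finger parallel gripper is mounted at the origin on the work surface. World frame = base frame: x ahead of the robot, y to its left, z up, the work surface at z = 0. Lengths are in m, angles in rad, forces in N, time in s.
With the tool pointing down it reaches from about 0.4 to 0.825 m from the base axis. Payload 7 kg.
Tool frame: the origin (TCP) lies on the mounting face of the last link; the fingertips stand 178 mm ahead of it and the grasp point (between the pads) lies ahead of it (arm.tcp_to_grasp is the z of the grasp point in the tool frame, in m); z points along the fingers, y is the direction in which the jaws open and shut (so a half turn about z gives the same grasp; the last joint's range is limited). The gripper opens to 88 mm and grips with 3 to 60 N. Pads are 19 mm wide; open, the fingers measure 130 mm over their backs; the gripper's body (78 mm by 193 mm) begins 47 mm behind the grasp point.
Start: joints at [-0.984, 0.359, 0.012, 0, -1.224, -0.288], TCP at [0.199, -0.645, 0.405] pointing down, gripper open.
Joint ranges: [-3.07, 3.07], [-1.43, 2.12], [-1.02, 1.25], [-3.03, 1.67], [-3.05, -0], [-3.03, 3.03]. Speed limits (rad/s): [2.39, 2.39, 3.01, 3.14, 3.14, 3.14].

## Interface

Orientations are given as a unit quaternion [w, x, y, z].
In Python, from cell import get_obs, cams, job, spotter, arm gives the robot as it stands.
- The arm moves only by the tool step_arm, never from a script. Its argument "deltas" is a list of rows, each a list of 6 numbers: the shift along the tool's x, y, z in mm, then the turn, a rotation vector about the tool's x, y, z in degrees. In form: [[dx, dy, dz, wx, wy, wz], ...]. A call has 1 to 12 rows; each row shifts and turns the pose as measured when the row begins, along the tool's axes as they then stand; what a row does not reach is not made up. A row lasts 1/8 s, in which the tool goes at most 62.5 mm and 10.7 degrees, less where a joint would pass 70% of its speed; a pose out of reach is approached as far as the arm can. A call with a gripper value outside its range is refused whole. "gripper" is the opening, from 0 (shut) to 1 (fully open), set as the call begins (left out, the last holds). The fingers move at their own pace and stop on an object; "newtons" is the grip in N (left out, the last holds). Time passes only in rows, so rows that do not move let the fingers close. It gives the time, the measured TCP pose, the force and the opening at its end, in the units of the state.
- get_obs(): the state, without advancing time (a new reading comes with each control period).
- cams.camera(name): name is "side" or "top"; returns the picture (384x512x3 uint8, red, green, blue); there is no depth.
- cams.get_calibration(name): a dict with "intrinsics" (3x3 intrinsics, pixels), "origin" and "attitude" of the camera in the world. Camera axes: x right, y down, z forward; pixel columns grow to the right and rows downward; lengths in m; the calibration is good to about 2 mm. A picture is of the moment at which its call begins. get_calibration takes no time and is no camera call.
- job.job_done(): hands the job in, once; it reports no verdict.
Trained networks look in the newest picture that a camera, given by its name, has taken for a name from the list of things; names that differ only in an ending like _2 or _b are one class to them, and where a whole thing is asked for, a point or a joint stands for the part that bears it (a point fixed in the world has none). Each returns a list of dicts, best first, with "confidence" (0 to 1); they miss things now and then, are a little off and sometimes report something else, mostly with a low value. They report only what shows in the picture. A call takes as long as a camera call. They do not tell look-alikes from the thing itself.
- spotter.search_frame(camera, thing): "at" ([x, y, z] in m, in world coordinates, good to about 4 mm: the middle of the surface that is visible of it).
- spotter.regions_of(camera, thing): "pixels" (384x512 bool, what is visible of it).
- spotter.tip_of(camera, thing): "at" ([x, y, z] in m, in world coordinates, good to about 4 mm: a listed point, or the origin of a listed thing).
The state is a dict: "t": time; "joint_pos": joint angles; "joint_vel": joint speeds; "joint_efforts": joint torques, N m; "eef_pos": TCP position; "tcp_rot": TCP orientation; "contact_force": force on the tool from outside, world axes, zero at the start; "torque": the same for the moment, N m; "gripper_width": finger opening in m.
Only numpy, scipy, OpenCV 4.12 (cv2) and the standard library are available. Lean on these libraries where they do the work, as an engineer would, in place of code of your own. Each camera call takes 0.05 s, during which the arm holds its last target.

## Task

Slide the loose aluminium shelf foot nose first, flat on the counter, under the strap of the grey shoe until it bears on the sprung rubber pad inside, and push the pad about halfway back (7 mm of its 14 mm, about 10 N) so that I can drive the screws through the strap. Finish while still holding it there with a steady push: do not let go, and never ram the pad to its end stop. Leave the steel pitcher, the coffee cup, the glass and the screwdriver where they stand.

Things in the scene. Friction and masses are not known exactly. Their poses are not given: they have to be found in the camera images.
- foot: Loose aluminium shelf foot, 0.28 to 0.56 kg: flat plate 150 long, 48 wide, 16 mm thick, with a square stub 24 x 24 mm (grasp it here) rising from it to 80 mm above the counter. Origin on the underside below the stub's axis; x runs along the plate to the nose, z up. The plate reaches from 20 mm behind the origin to 130 mm ahead of it. Two dark screw holes lie 47 mm behind the nose.
- nose (a point): The middle of the foot's front (nose) face, 130 mm ahead of the foot's origin along its x axis and 8 mm above its underside.
- shoe: Fixed grey plastic shoe: two cheeks 24 mm high, 56 mm apart inside (4 mm play each side of the foot), with flares 20 mm long before the mouth, back wall 86 mm inside, no floor (the foot slides on the counter). Origin on the counter at the middle of the mouth; x points inwards, the way to push; z up. It reaches 55 mm to either side. Position and yaw vary.
- strap (a point): Middle of the top of the dark steel strap that bridges the shoe from 4 to 36 mm inside the mouth, with two screw holes; its underside is 24 mm and its top 28 mm above the counter. Behind it the shoe is open above.
- pad_face (a point): The middle of the pad's front face, 12 mm above the counter: on the shoe's centre line, 60 mm inside the mouth while the pad is untouched, and it moves with the pad. The pad is a black rubber-faced plate 50 wide, 18 high, 8 mm thick.
- pad (a joint): How far the pad has been pushed back, in m along the shoe's x axis: 0 untouched, 0.014 at its end stop. A spring pushes it out with 1.5 N per mm, so halfway (0.007) is 10.5 N; it springs back, taking the foot with it, when let go.
- pitcher: Bystander: a small open steel pitcher without handle, 68 mm wide, 80 mm high; origin at the centre of its underside.
- coffee_cup: Bystander: a white cup, 68 mm wide, 55 mm high; origin at the centre of its underside.
- tumbler: Bystander: a clear drinking glass, 66 mm wide, 85 mm high; origin at the centre of its underside.
- driver: Bystander: the colleague's screwdriver with a wooden handle, about 200 mm long, lying on the counter.
Not all that is in view belongs to the job. Of the things that look like the shoe, the smallest one is meant. Leave any purple look-alike of the foot alone.

How it is judged:
By the outcome, as a careful person would: the job done as asked, in the order asked, and still so for the second after the job is handed in, while the arm keeps its last pose, push and grip.
It also fails if it takes over 54 s, if anything falls off the work surface, if the arm or the gripper's body presses on something with over 40 N, if the wrist force passes 120 N, or if a joint passes its speed limit or range.

## Working session

There is one attempt and no reset: what is moved stays moved. The work goes in short steps, Python scripts to look and compute and a tool call to move; the robot and the scene stay as the last step left them, time stands still between calls to the robot, and variables do not carry over. Pictures are saved under pics/ and viewed, and the job is handed in when it is done.

Besides the shell and the picture viewer there is one more tool, called after "Emit:" by a JSON object that holds its "name" and its "arguments". step_arm: Moves the arm, as the interface text tells. Its arguments: {"type":"object","properties":{"deltas":{"type":"array","items":{"type":"array","items":{"type":"number"}}},"gripper":{"type":"number"},"newtons":{"type":"number"}},"required":["deltas"]}

```bash
mkdir -p pics; ls; python3 - <<'E'
from cell import get_obs, cams, job, spotter, arm
import cv2
o=get_obs(); print(o); print(arm.tcp_to_grasp)
for n in ["side","top"]:
    im=cams.camera(n); cv2.imwrite(f"pics/{n}0.png",im[:,:,::-1])
    print(n,cams.get_calibration(n))
    for th in ["foot","shoe","pitcher","coffee_cup","tumbler","driver"]:
        print(th,[(r['at'],r['confidence']) for r in spotter.tip_of(n,th)])
    for th in ["nose","strap","pad_face"]:
        print(th,[(r['at'],r['confidence']) for r in spotter.tip_of(n,th)])
print(get_obs()['t'])
E
```

```text
pics
{'t': 0.0, 'joint_pos': array([-9.83916993e-01,  3.59405342e-01,  1.10434322e-02, -3.61030393e-04,
       -1.22413946e+00, -2.88131035e-01]), 'joint_vel': array([ 0.00077516, -0.00207362, -0.00214941, -0.00110998, -0.0013883 ,
        0.00025474]), 'joint_efforts': array([ 1.96751098e-03, -5.82718635e+01,  2.93060446e+01,  6.99743092e+00,
        6.93333917e-03, -1.54333497e-04]), 'eef_pos': array([ 0.19862591, -0.64489874,  0.40370184]), 'tcp_rot': array([-2.07457532e-04, -1.48758433e-01,  9.88873184e-01,  8.44130708e-04]), 'contact_force': array([ 0.14060116, -0.34685894,  0.33298269]), 'torque': array([-0.01025775, -0.04626687,  0.02181546]), 'gripper_width': 0.08763819329906808}
0.1593
side {'intrinsics': array([[357.455241  ,   0.        , 256.99462832],
       [  0.        , 357.455241  , 188.25466526],
       [  0.        ,   0.        ,   1.        ]]), 'origin': array([0.32946329, 0.75436317, 0.95104411]), 'attitude': array([ 0.04824999, -0.14807828,  0.92632322, -0.34303068])}
foot [([0.4637, -0.2998, -0.0012], 0.92), ([0.4728, -0.1799, 0.0005], 0.74), ([0.3719, -0.402
[... 1064 characters left out ...]
7, 0.0008], 0.83), ([0.4698, -0.1759, -0.0], 0.78)]
shoe [([0.3794, 0.0303, 0.0024], 0.79), ([0.2788, -0.289, -0.0023], 0.78), ([0.591, 0.1231, 0.0009], 0.6)]
pitcher [([0.6519, -0.2411, -0.0019], 0.94)]
coffee_cup []
tumbler [([0.4778, 0.4304, 0.0017], 0.76), ([0.5882, 0.1804, 0.0118], 0.42)]
driver [([0.7489, 0.2456, -0.0015], 0.49)]
nose [([0.4585, -0.0469, 0.0068], 0.83), ([0.2996, -0.5131, 0.0084], 0.72), ([0.57, -0.3728, 0.0097], 0.57)]
strap [([0.5939, 0.1444, 0.0316], 0.88), ([0.3785, 0.0513, 0.0385], 0.86), ([0.2706, -0.262, 0.0416], 0.59), ([0.5921, 0.1818, 0.0119], 0.21)]
pad_face [([0.3814, 0.109, 0.011], 0.63), ([0.255, -0.2048, 0.0141], 0.5), ([0.5908, 0.1818, 0.011], 0.4)]
1.0
```

```bash
python3 - <<'E'
import cv2
for n in ["side","top"]:
    im=cv2.imread(f"pics/{n}0.png"); cv2.imwrite(f"pics/{n}0b.png",cv2.resize(im,(800,600),interpolation=cv2.INTER_CUBIC))
E
```

```text
(no output)
```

View pics/top0b.png

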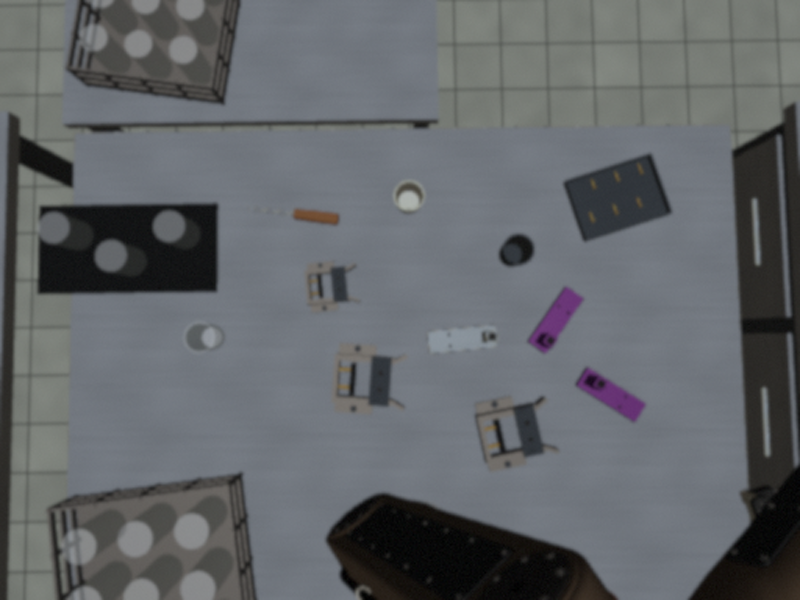

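View pics/side0b.png

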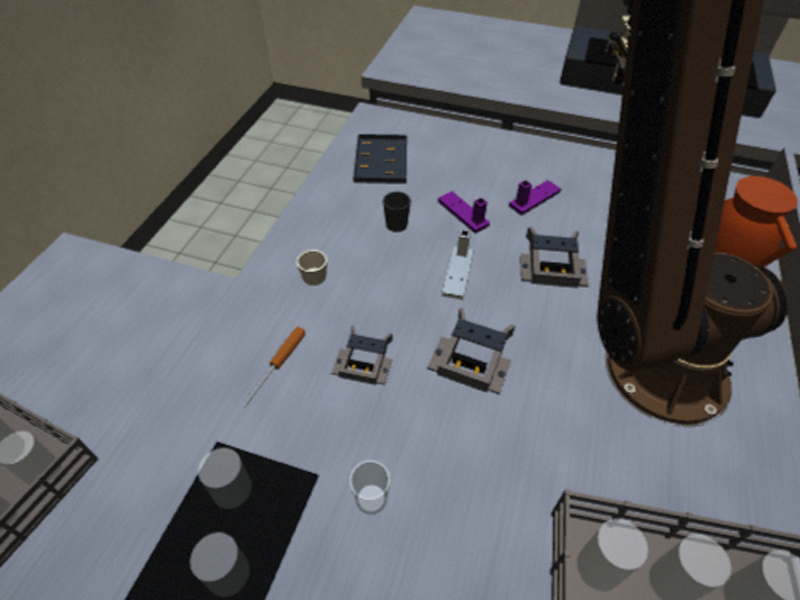

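The silver foot is at about (462,340) in the enlarged top view, with its stub to the right and its nose to the left. The smallest shoe is at (327,286), mouth to the right. Next I'll refine both poses.

```bash
cat > h.py <<'E'
import numpy as np, cv2
from scipy.spatial.transform import Rotation as R
from cell import get_obs, cams, job, spotter, arm
def rot(q): return R.from_quat([q[1],q[2],q[3],q[0]]).as_matrix()
def proj(n,P):
    c=cams.get_calibration(n); p=(np.atleast_2d(P)-c['origin'])@rot(c['attitude']); 
    u=p@c['intrinsics'].T; return u[:,:2]/u[:,2:]
def ortho(n,im,z,x0,x1,y0,y1,s=2000):
    # plane z, image: col = +x.. , row = -y ; s px per m
    W=int((x1-x0)*s);H=int((y1-y0)*s)
    X,Y=np.meshgrid(x0+(np.arange(W)+.5)/s, y1-(np.arange(H)+.5)/s)
    uv=proj(n,np.stack([X.ravel(),Y.ravel(),np.full(X.size,z)],1)).reshape(H,W,2).astype(np.float32)
    return cv2.remap(im,uv[...,0],uv[...,1],cv2.INTER_CUBIC)
def pose(o,xy): return np.array([o[0],o[1]]),
def xf(x,y,yaw,P):
    P=np.atleast_2d(P).astype(float); c,s=np.cos(yaw),np.sin(yaw)
    return np.c_[x+c*P[:,0]-s*P[:,1], y+s*P[:,0]+c*P[:,1], P[:,2]]
def box(a,b,w,z): return [[a,-w/2,z],[b,-w/2,z],[b,w/2,z],[a,w/2,z]]
E
cat > draw.py <<'E'
from h import *
import sys
foot=eval(sys.argv[1]); shoe=eval(sys.argv[2]); out=sys.argv[3]; k=6
for n in ["side","top"]:
    im=cv2.imread(f"pics/{n}{sys.argv[4]}.png")
    F=[xf(*foot,p) for p in (box(-.02,.13,.048,.016),box(-.012,.012,.024,.08),box(.083,.0831,.024,.016))]
    S=[xf(*shoe,p) for p in (box(.004,.036,.056,.028),box(.0,.086,.056,.024),box(0,.086,.110,.0),box(.06,.068,.05,.018))]
    uv=[proj(n,p) for p in F+S]
    a=np.concatenate(uv); lo=a.min(0)-8; hi=a.max(0)+8
    k=min(780/(hi[0]-lo[0]),580/(hi[1]-lo[1]))
    M=np.array([[k,0,-k*lo[0]],[0,k,-k*lo[1]]]); sz=((hi-lo)*k).astype(int)
    z=cv2.warpAffine(im,M,tuple(int(v) for v in sz),flags=cv2.INTER_CUBIC)
    z=cv2.convertScaleAbs(z,alpha=1.4)
    for i,p in enumerate(uv):
        q=((p-lo+0.0)*k).astype(np.int32)
        cv2.polylines(z,[q],True,(0,0,255) if i<3 else (0,255,0),1)
    cv2.imwrite(f"pics/{out}_{n}.png",z)
E
python3 - <<'E'
from h import *
for n in ["top","side"]:
    im=cv2.imread(f"pics/{n}0.png").astype(np.float32)
    o=ortho(n,im,.016,.40,.54,-.24,-.02,2000)
    g=o.min(2); m=(g>130).astype(np.uint8)
    nb,l,st,_=cv2.connectedComponentsWithStats(m); i=1+st[1:,4].argmax()
    c=cv2.findContours((l==i).astype(np.uint8),0,1)[0]; c=max(c,key=cv2.contourArea)
    (cx,cy),wh,a=cv2.minAreaRect(c); b=cv2.boxPoints(((cx,cy),wh,a))
    print(n,.40+cx/2000,-.02-cy/2000,np.array(wh)/2000,a); print(np.c_[.40+b[:,0]/2000,-.02-b[:,1]/2000].round(4).tolist(), np.percentile(g,[10,50,90]))
E
python3 draw.py "(.4713,-.178,np.radians(94.5))" "(.5925,.1235,np.radians(92.5))" fit0 0
```

```text
top 0.46534898376464845 -0.12513578796386718 [0.14830074 0.0489111 ] 85.91438293457031
[[0.435699999332428, -0.05290000140666962], [0.484499990940094, -0.049400001764297485], [0.4950000047683716, -0.19740000367164612], [0.44620001316070557, -0.20080000162124634]] [112.49422302 115.19688034 135.83172607]
side 0.46975 -0.12975 [0.2195 0.1395] 90.0
[[0.4000000059604645, -0.019999999552965164], [0.5394999980926514, -0.019999999552965164], [0.5394999980926514, -0.2395000010728836], [0.4000000059604645, -0.2395000010728836]] [127.78105545 137.85848999 166.17128448]
```

View pics/fit0_top.png

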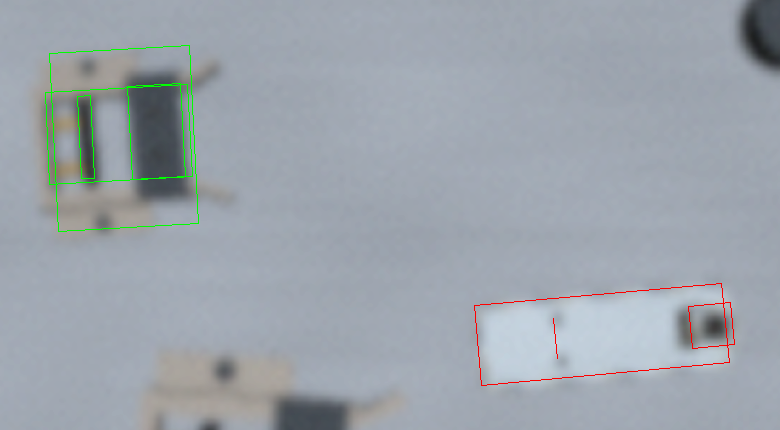

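View pics/fit0_side.png

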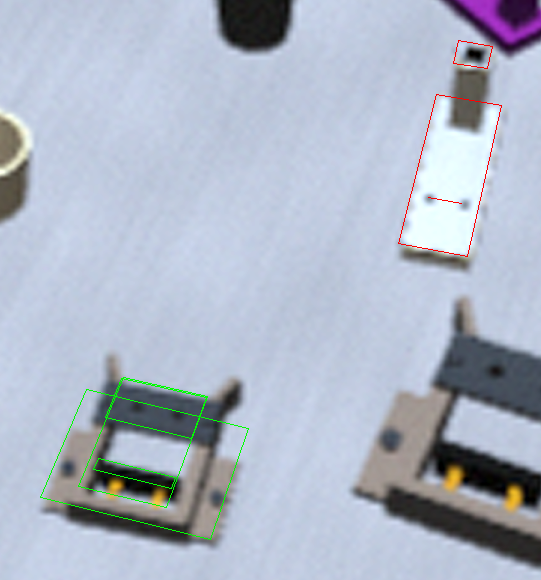

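```bash
python3 - <<'E'
from h import *
for n in ["top","side"]:
    im=cv2.imread(f"pics/{n}0.png").astype(np.float32)
    x0,x1,y0,y1=.53,.66,.085,.225
    o=ortho(n,im,.028,x0,x1,y0,y1,4000)
    cv2.imwrite(f"pics/ortho_{n}.png",np.clip(o*1.3,0,255))
    g=o.max(2); print(np.percentile(g,[1,5,10,50,90]))
    for lo,hi,nm in ((0,88,'dark'),):
        nb,l,st,_=cv2.connectedComponentsWithStats((g<hi).astype(np.uint8))
        for i in range(1,nb):
            if st[i,4]<1500: continue
            c=cv2.findContours((l==i).astype(np.uint8),0,1)[0]; c=max(c,key=cv2.contourArea)
            (cx,cy),wh,a=cv2.minAreaRect(c)
            print(n,round(x0+cx/4000,4),round(y1-cy/4000,4),(np.array(wh)/4000).round(4),a)
E
```

```text
[ 52.28185123  58.46760693  65.30821533 118.22434235 127.20843887]
top 0.5865 0.1861 [0.0134 0.0558] 87.1844482421875
top 0.5883 0.1441 [0.0396 0.0773] 88.20307922363281
[ 11.7853373   39.49757824  59.24941406 145.75337982 159.28448792]
side 0.5808 0.1724 [0.1178 0.0872] 82.34114074707031
side 0.6265 0.2028 [0.013  0.0088] 74.05460357666016[ WARN:0@0.643] global loadsave.cpp:1063 imwrite_ Unsupported depth image for selected encoder is fallbacked to CV_8U.
```

View pics/ortho_top.png

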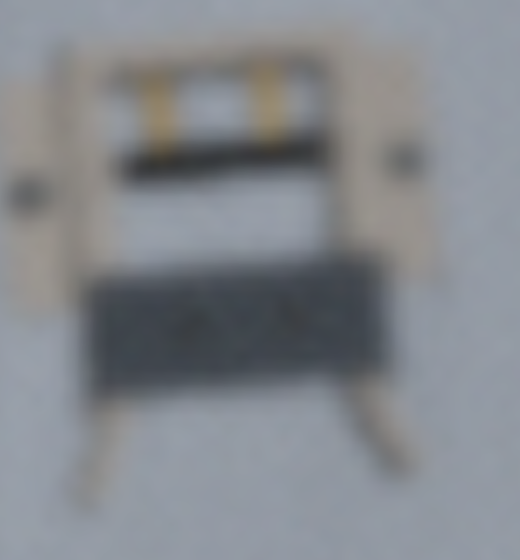

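View pics/ortho_side.png

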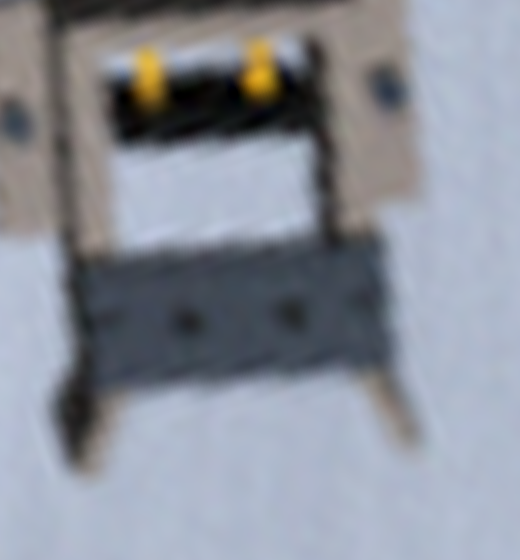

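```bash
python3 draw.py "(.4695,-.179,np.radians(94.2))" "(.5915,.1245,np.radians(95.2))" fit1 0
python3 - <<'E'
from h import *
a=cv2.imread("pics/fit1_top.png");b=cv2.imread("pics/fit1_side.png")
a=cv2.resize(a,(500,int(a.shape[0]*500/a.shape[1])));b=cv2.resize(b,(int(b.shape[1]*600/b.shape[0]*.5),300)) if 0 else cv2.resize(b,None,fx=.55,fy=.55)
H=max(a.shape[0],b.shape[0]); c=np.zeros((H,a.shape[1]+b.shape[1],3),np.uint8);c[:a.shape[0],:a.shape[1]]=a;c[:b.shape[0],a.shape[1]:]=b
cv2.imwrite("pics/fit1.png",c);print(c.shape)
E
```

```text
(319, 796, 3)
```

View pics/fit1_top.png

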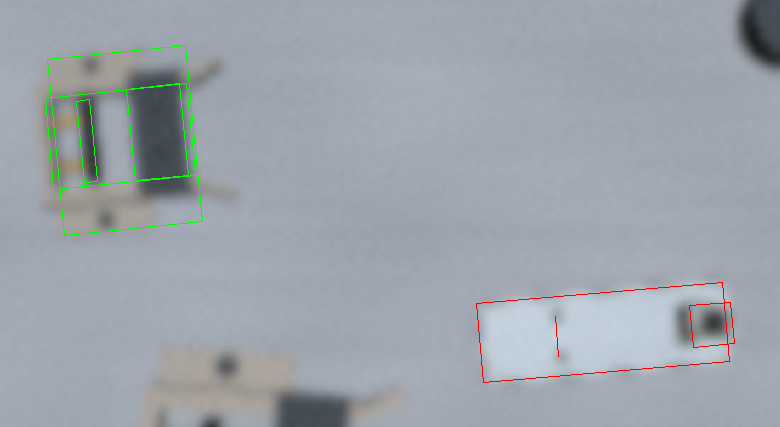

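View pics/fit1_side.png

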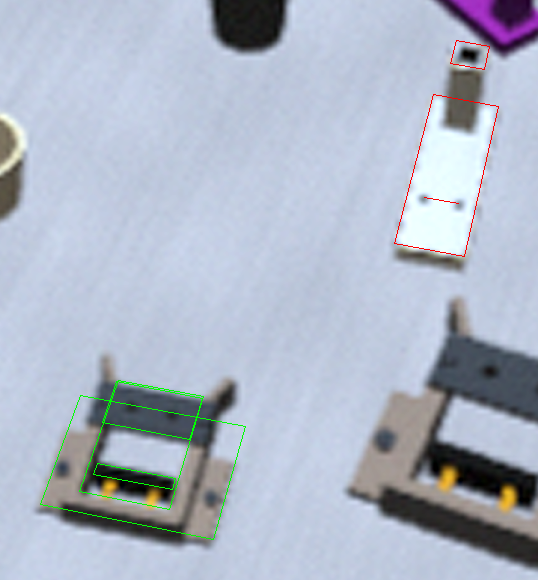

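```bash
cat > plan.py <<'E'
from h import *
import sys
# args: grasp xyz, yaw of tool x (deg), rows
tx,ty,tz,yaw,N=eval(sys.argv[1])
o=get_obs(); p=o['eef_pos']; M=rot(o['tcp_rot'])
y=np.radians(yaw); X=np.array([np.cos(y),np.sin(y),0]);Z=np.array([0,0,-1.]);T=np.c_[X,np.cross(Z,X),Z]
tgt=np.array([tx,ty,tz+arm.tcp_to_grasp])
print('t',o['t'],'pos',p.round(4),'grasp',(p+M[:,2]*arm.tcp_to_grasp).round(4),'yaw',np.degrees(np.arctan2(M[1,0],M[0,0])).round(2),'F',o['contact_force'].round(2),'w',o['gripper_width'])
rv=R.from_matrix(M.T@T).as_rotvec(); print('total tool d mm',(M.T@(tgt-p)*1000).round(1),'rv deg',np.degrees(rv).round(2))
cp,cM=p,M
for i in range(N):
    s=(i+1)/N; np_=p+(tgt-p)*s; nM=M@R.from_rotvec(rv*s).as_matrix()
    print((list((cM.T@(np_-cp)*1000).round(1))+list(np.degrees(R.from_matrix(cM.T@nM).as_rotvec()).round(2))))
    cp,cM=np_,nM
E
python3 plan.py "(.4695,-.179,.15,-85.8,11)"
```

```text
t 1.0 pos [ 0.1987 -0.6451  0.4047] grasp [ 0.1987 -0.6451  0.2454] yaw -162.88 F [ 0.29 -0.07 -0.44] w 0.08781462609921241
total tool d mm [-396.   365.7   95.4] rv deg [ -0.    -0.   -77.08]
[np.float64(-36.0), np.float64(33.2), np.float64(8.7), np.float64(-0.0), np.float64(-0.0), np.float64(-7.01)]
[np.float64(-39.8), np.float64(28.6), np.float64(8.7), np.float64(-0.0), np.float64(-0.0), np.float64(-7.01)]
[np.float64(-43.0), np.float64(23.5), np.float64(8.7), np.float64(-0.0), np.float64(-0.0), np.float64(-7.01)]
[np.float64(-45.5), np.float64(18.1), np.float64(8.7), np.float64(-0.0), np.float64(-0.0), np.float64(-7.01)]
[np.float64(-47.4), np.float64(12.4), np.float64(8.7), np.float64(-0.0), np.float64(-0.0), np.float64(-7.01)]
[np.float64(-48.6), np.float64(6.6), np.float64(8.7), np.float64(-0.0), np.float64(-0.0), np.float64(-7.01)]
[np.float64(-49.0), np.float64(0.6), np.float64(8.7), np.float64(-0.0), np.float64(-0.0), np.float64(-7.01)]
[np.float64(-48.7), np.float64(-5.4), np.float64(8.7), np.float64(-0.0), np.float64(-0.0), np.float64(-7.01)]
[np.float64(-47.7), np.float64(-11.3), np.float64(8.7), np.float64(-0.0), np.float64(-0.0), np.float64(-7.01)]
[np.float64(-45.9), np.float64(-17.0), np.float64(8.7), np.float64(-0.0), np.float64(-0.0), np.float64(-7.01)]
[np.float64(-43.5), np.float64(-22.5), np.float64(8.7), np.float64(-0.0), np.float64(-0.0), np.float64(-7.01)]
```

Emit:
{"name": "step_arm", "arguments": {"deltas": [[-36,33,8,0,0,-7],[-40,28.5,8,0,0,-7],[-43,23.5,8,0,0,-7],[-45.5,18,8,0,0,-7],[-47.5,12.5,8,0,0,-7],[-48.5,6.5,8,0,0,-7],[-49,0.5,8,0,0,-7],[-48.5,-5.5,8,0,0,-7],[-47.5,-11.5,8,0,0,-7],[-46,-17,8,0,0,-7],[-43.5,-22.5,8,0,0,-7]]}}

```text
t: 2.38
eef_pos: [0.4685, -0.164, 0.3157]
tcp_rot: [-0.001, 0.745, -0.667, 0.003]
contact_force: [0.5, 0.2, -0.1]
gripper_width: 0.0874
```

```bash
python3 plan.py "(.4695,-.179,.125,-85.8,3)"
```

```text
t 2.375 pos [ 0.4685 -0.164   0.3157] grasp [ 0.4695 -0.1645  0.1564] yaw -83.64 F [ 0.47  0.18 -0.06] w 0.0874081412159174
total tool d mm [14.9  0.9 31.4] rv deg [-0.33 -0.22  2.16]
[np.float64(5.0), np.float64(0.3), np.float64(10.5), np.float64(-0.11), np.float64(-0.07), np.float64(0.72)]
[np.float64(5.0), np.float64(0.2), np.float64(10.5), np.float64(-0.11), np.float64(-0.07), np.float64(0.72)]
[np.float64(5.0), np.float64(0.1), np.float64(10.5), np.float64(-0.11), np.float64(-0.07), np.float64(0.72)]
```

Emit:
{"name": "step_arm", "arguments": {"deltas": [[5,0.3,10.5,0,0,0.7],[5,0.2,10.5,0,0,0.7],[5,0.1,10.5,0,0,0.7],[0,0,0,0,0,0]]}}

```text
t: 2.88
eef_pos: [0.4704, -0.1784, 0.2825]
tcp_rot: [-0.001, 0.733, -0.68, 0.003]
contact_force: [0.2, 0.1, -0.4]
gripper_width: 0.0878
```

```bash
python3 plan.py "(.4695,-.179,.048,-85.8,6)"; python3 - <<'E'
from h import *
im=np.concatenate([cams.camera(n)[120:300,180:380,::-1] for n in ("top",)]+[cams.camera("side")[100:280,220:420,::-1]],1)
cv2.imwrite("pics/a1.png",cv2.resize(im,None,fx=2,fy=2,interpolation=cv2.INTER_CUBIC))
E
```

```text
t 2.875 pos [ 0.4704 -0.1784  0.2825] grasp [ 0.4713 -0.179   0.1232] yaw -85.67 F [ 0.15  0.09 -0.42] w 0.08777570152267015
total tool d mm [ 0.2  1.3 75.1] rv deg [-0.32 -0.21  0.13]
[np.float64(0.0), np.float64(0.2), np.float64(12.5), np.float64(-0.05), np.float64(-0.04), np.float64(0.02)]
[np.float64(0.0), np.float64(0.2), np.float64(12.5), np.float64(-0.05), np.float64(-0.04), np.float64(0.02)]
[np.float64(0.1), np.float64(0.2), np.float64(12.5), np.float64(-0.05), np.float64(-0.04), np.float64(0.02)]
[np.float64(0.1), np.float64(0.2), np.float64(12.5), np.float64(-0.05), np.float64(-0.04), np.float64(0.02)]
[np.float64(0.1), np.float64(0.2), np.float64(12.5), np.float64(-0.05), np.float64(-0.04), np.float64(0.02)]
[np.float64(0.1), np.float64(0.2), np.float64(12.5), np.float64(-0.05), np.float64(-0.04), np.float64(0.02)]
```

View pics/a1.png

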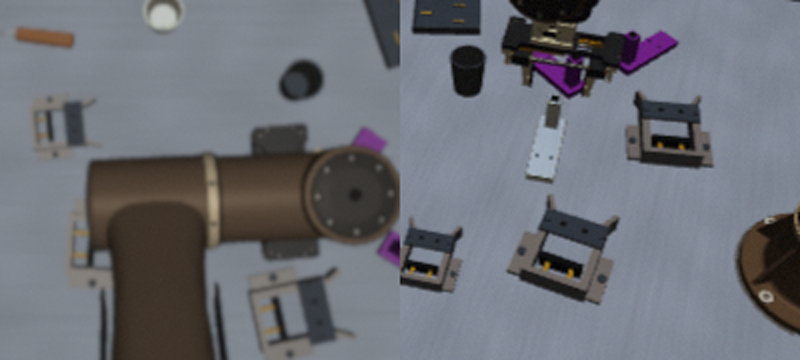

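```bash
python3 - <<'E'
from h import *
P=np.array([[.4713-.044,-.179,.105],[.4713+.044,-.179,.105],[.4695,-.179,.08]])
u=proj("side",P); print((u-[220,100])*2+[400,0])
E
```

```text
[[579.67854259  92.08438307]
 [530.69526094  81.15097778]
 [554.62382511  97.30320639]]
```

```bash
python3 - <<'E'
from h import *
im=cams.camera("side")[:,:,::-1].copy()
z=cv2.resize(im[95:195,255:355],None,fx=6,fy=6,interpolation=cv2.INTER_CUBIC)
for p in proj("side",np.array([[.4713-.044,-.179,.105],[.4713+.044,-.179,.105],[.4695,-.179,.08],[.4713-.065,-.179,.105],[.4713+.065,-.179,.105]])):
    cv2.circle(z,tuple(int(v) for v in (p-[255,95])*6),4,(0,255,0),1)
cv2.imwrite("pics/a2.png",z)
E
```

```text
(no output)
```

View pics/a2.png

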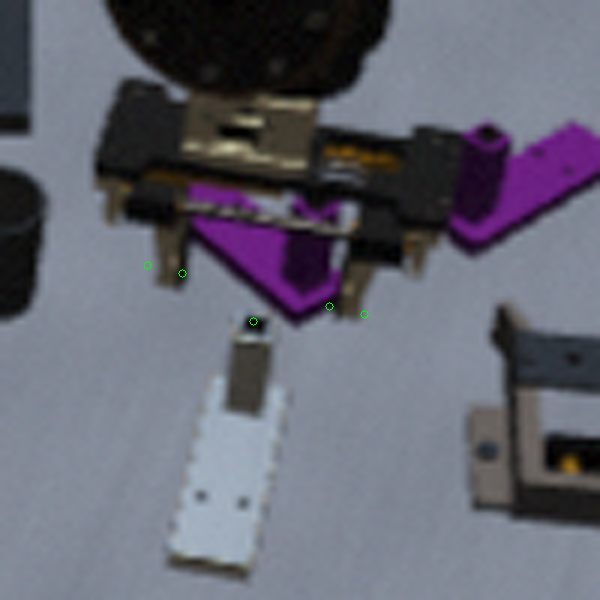

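Emit:
{"name": "step_arm", "arguments": {"deltas": [[0,0.5,15,-0.1,-0.1,0],[0,0.5,15,-0.1,-0.1,0],[0,0.3,15,-0.1,0,0],[0,0,15,0,0,0],[0,0,12,0,0,0],[0,0,0,0,0,0]]}}

```text
t: 3.78
eef_pos: [0.4692, -0.1783, 0.2064]
tcp_rot: [-0.001, 0.734, -0.68, 0.0]
contact_force: [1.4, -0.2, 1.6]
gripper_width: 0.0875
```

```bash
python3 plan.py "(.4695,-.179,.048,-85.8,1)"; python3 - <<'E'
from h import *
im=cams.camera("side")[:,:,::-1].copy()
z=cv2.resize(im[95:195,255:355],None,fx=6,fy=6,interpolation=cv2.INTER_CUBIC)
cv2.imwrite("pics/a3.png",z)
E
```

```text
t 3.775 pos [ 0.4692 -0.1783  0.2064] grasp [ 0.4694 -0.1783  0.0471] yaw -85.64 F [ 1.38 -0.17  1.57] w 0.08745417494781871
total tool d mm [ 0.7 -0.3 -0.9] rv deg [-0.08  0.01  0.16]
[np.float64(0.7), np.float64(-0.3), np.float64(-0.9), np.float64(-0.08), np.float64(0.01), np.float64(0.16)]
```

View pics/a3.png

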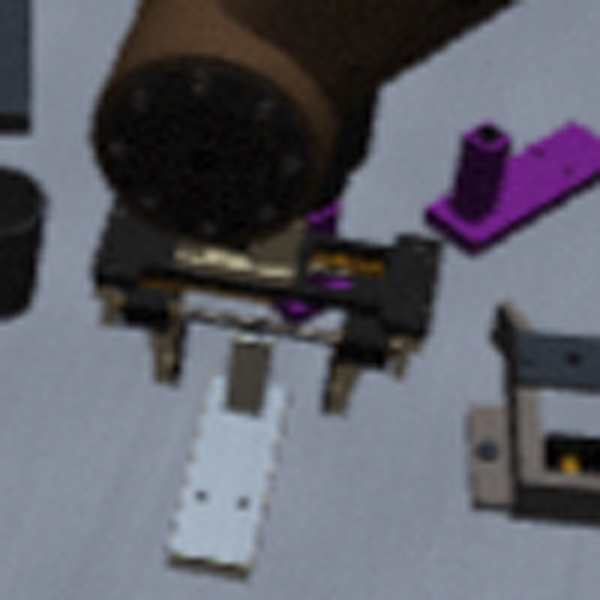

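The fingers straddle the stub. I'll close the gripper.

Emit:
{"name": "step_arm", "arguments": {"deltas": [[0,0,0,0,0,0],[0,0,0,0,0,0],[0,0,0,0,0,0],[0,0,0,0,0,0],[0,0,0,0,0,0],[0,0,0,0,0,0]], "gripper": 0, "newtons": 50}}

```text
t: 4.58
eef_pos: [0.4701, -0.1783, 0.2086]
tcp_rot: [-0.002, 0.734, -0.68, 0.002]
contact_force: [-0.0, -0.1, 0.0]
gripper_width: 0.033
```

```bash
python3 plan.py "(.604,.0,.048,-84.8,10)"; python3 - <<'E'
from h import *
for n in ("side","top"): cv2.imwrite(f"pics/{n}4.png",cams.camera(n)[:,:,::-1])
E
python3 draw.py "(.4695,-.179,np.radians(94.2))" "(.5915,.1245,np.radians(95.2))" fit4 4
```

```text
t 4.575 pos [ 0.4701 -0.1783  0.2086] grasp [ 0.471  -0.1783  0.0493] yaw -85.61 F [-0.02 -0.11  0.03] w 0.03297918651137906
total tool d mm [-167.6 -147.1    2.1] rv deg [-0.33 -0.02 -0.81]
[np.float64(-16.8), np.float64(-14.7), np.float64(0.2), np.float64(-0.03), np.float64(-0.0), np.float64(-0.08)]
[np.float64(-16.7), np.float64(-14.7), np.float64(0.2), np.float64(-0.03), np.float64(-0.0), np.float64(-0.08)]
[np.float64(-16.7), np.float64(-14.8), np.float64(0.2), np.float64(-0.03), np.float64(-0.0), np.float64(-0.08)]
[np.float64(-16.7), np.float64(-14.8), np.float64(0.2), np.float64(-0.03), np.float64(-0.0), np.float64(-0.08)]
[np.float64(-16.7), np.float64(-14.8), np.float64(0.2), np.float64(-0.03), np.float64(-0.0), np.float64(-0.08)]
[np.float64(-16.7), np.float64(-14.8), np.float64(0.2), np.float64(-0.03), np.float64(-0.0), np.float64(-0.08)]
[np.float64(-16.6), np.float64(-14.9), np.float64(0.2), np.float64(-0.03), np.float64(-0.0), np.float64(-0.08)]
[np.float64(-16.6), np.float64(-14.9), np.float64(0.2), np.float64(-0.03), np.float64(-0.0), np.float64(-0.08)]
[np.float64(-16.6), np.float64(-14.9), np.float64(0.1), np.float64(-0.03), np.float64(-0.0), np.float64(-0.08)]
[np.float64(-16.6), np.float64(-14.9), np.float64(0.1), np.float64(-0.03), np.float64(-0.0), np.float64(-0.08)]
```

View pics/fit4_side.png

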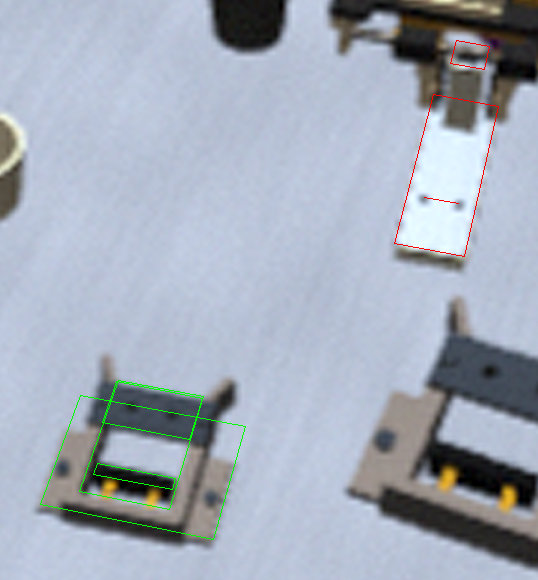

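Still closing (33 mm).

Emit:
{"name": "step_arm", "arguments": {"deltas": [[0,0,0,0,0,0],[0,0,0,0,0,0],[0,0,0,0,0,0],[0,0,0,0,0,0]]}}

```text
t: 5.18
eef_pos: [0.4702, -0.1783, 0.2087]
tcp_rot: [-0.002, 0.734, -0.679, 0.002]
contact_force: [0.2, 0.5, 0.4]
gripper_width: 0.0233
```

```bash
python3 plan.py "(.604,.0,.048,-84.8,1)"; python3 - <<'E'
from h import *
for n in ("side","top"): cv2.imwrite(f"pics/{n}5.png",cams.camera(n)[:,:,::-1])
E
python3 draw.py "(.4695,-.179,np.radians(94.2))" "(.5915,.1245,np.radians(95.2))" fit5 5
```

```text
t 5.175 pos [ 0.4702 -0.1783  0.2087] grasp [ 0.4712 -0.1783  0.0494] yaw -85.59 F [0.19 0.53 0.38] w 0.02333041373636585
total tool d mm [-167.5 -147.1    2.1] rv deg [-0.32 -0.03 -0.79]
[np.float64(-167.5), np.float64(-147.1), np.float64(2.1), np.float64(-0.32), np.float64(-0.03), np.float64(-0.79)]
```

View pics/fit5_side.png

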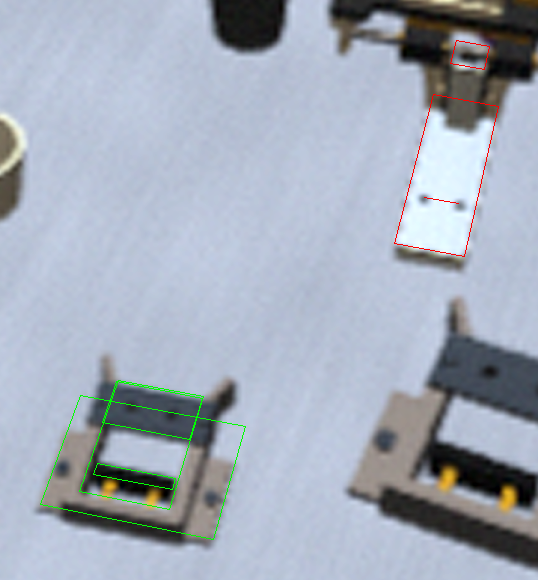

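Emit:
{"name": "step_arm", "arguments": {"deltas": [[-5,-5,0,0,0,0],[-11,-11.5,0,0,0,-0.1],[-15,-15.5,0,0,0,-0.1],[-15,-15.5,0,0,0,-0.1],[-15,-15.5,0,0,0,-0.1]]}}

```text
t: 5.9
eef_pos: [0.5305, -0.1091, 0.2086]
tcp_rot: [-0.001, 0.736, -0.677, 0.001]
contact_force: [-1.2, -2.4, 2.2]
gripper_width: 0.0238
```

```bash
python3 plan.py "(.606,-.035,.0494,-84.8,5)"
```

```text
t 5.9 pos [ 0.5305 -0.1091  0.2086] grasp [ 0.5309 -0.1092  0.0493] yaw -85.24 F [-1.21 -2.44  2.25] w 0.023765419853748127
total tool d mm [-67.6 -81.4   0.1] rv deg [-0.16 -0.05 -0.44]
[np.float64(-13.5), np.float64(-16.3), np.float64(0.0), np.float64(-0.03), np.float64(-0.01), np.float64(-0.09)]
[np.float64(-13.5), np.float64(-16.3), np.float64(0.0), np.float64(-0.03), np.float64(-0.01), np.float64(-0.09)]
[np.float64(-13.5), np.float64(-16.3), np.float64(0.0), np.float64(-0.03), np.float64(-0.01), np.float64(-0.09)]
[np.float64(-13.4), np.float64(-16.3), np.float64(-0.0), np.float64(-0.03), np.float64(-0.01), np.float64(-0.09)]
[np.float64(-13.4), np.float64(-16.4), np.float64(-0.0), np.float64(-0.03), np.float64(-0.01), np.float64(-0.09)]
```

Emit:
{"name": "step_arm", "arguments": {"deltas": [[-13.5,-16.5,0,0,0,0],[-13.5,-16.5,0,0,0,-0.1],[-13.5,-16.5,0,0,0,-0.1],[-11,-13,0,0,0,-0.1],[-8,-10,0,0,0,-0.1],[-3,-4,0,0,0,0],[0,0,0,0,0,0]]}}

```text
t: 6.78
eef_pos: [0.6074, -0.0336, 0.2086]
tcp_rot: [-0.001, 0.739, -0.673, 0.001]
contact_force: [-1.4, 0.5, 2.9]
gripper_width: 0.0238
```

```bash
python3 plan.py "(.606,-.035,.0494,-84.8,1)"; python3 - <<'E'
from h import *
o=get_obs(); M=rot(o['tcp_rot']); g=o['eef_pos']+M[:,2]*arm.tcp_to_grasp; yaw=np.arctan2(-M[1,0],-M[0,0])
for n in ("side","top"): cv2.imwrite(f"pics/{n}6.png",cams.camera(n)[:,:,::-1])
import subprocess
subprocess.run(["python3","draw.py",f"({g[0]},{g[1]},{yaw})","(.5915,.1245,np.radians(95.2))","fit6","6"])
E
```

```text
t 6.775 pos [ 0.6074 -0.0336  0.2086] grasp [ 0.6078 -0.0337  0.0493] yaw -84.67 F [-1.36  0.53  2.88] w 0.023823846798033538
total tool d mm [ 1.3  1.5 -0.1] rv deg [-0.14 -0.06  0.13]
[np.float64(1.3), np.float64(1.5), np.float64(-0.1), np.float64(-0.14), np.float64(-0.06), np.float64(0.13)]
```

View pics/fit6_side.png

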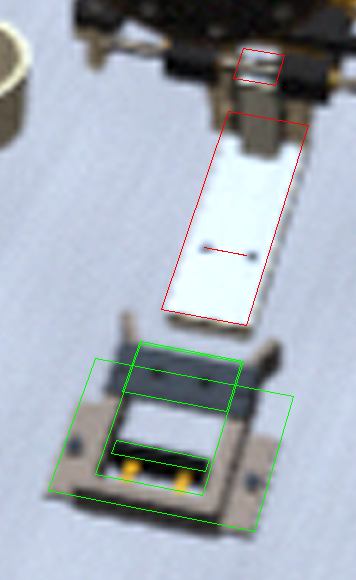

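View pics/fit6_top.png

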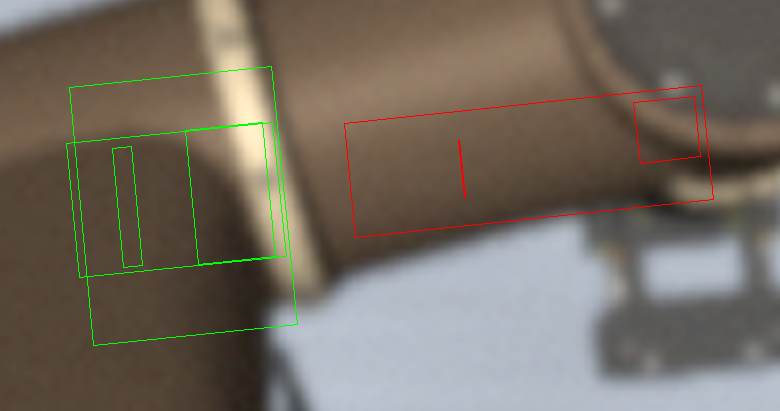

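```bash
python3 - <<'E'
from h import *
im=cv2.imread("pics/side6.png")
a=ortho("side",im,.016,.53,.66,.0,.12,3000); b=ortho("side",im,.028,.53,.66,.09,.22,3000)
H=max(a.shape[0],b.shape[0]);c=np.zeros((H,a.shape[1]+b.shape[1],3),np.uint8);c[:a.shape[0],:a.shape[1]]=a;c[:b.shape[0],a.shape[1]:]=b
cv2.imwrite("pics/o6.png",c)
E
```

```text
(no output)
```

View pics/o6.png

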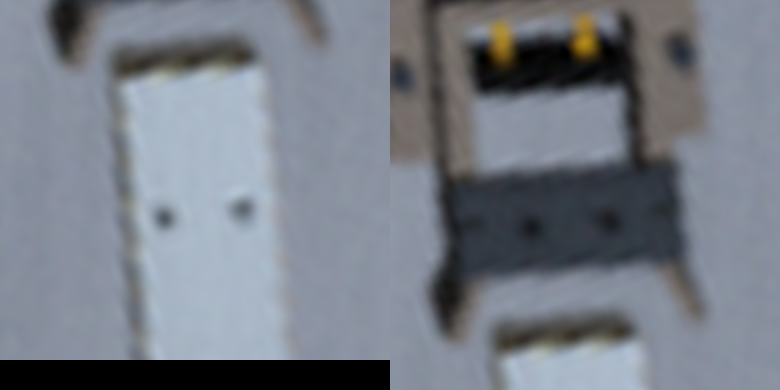

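Emit:
{"name": "step_arm", "arguments": {"deltas": [[-4,0,0,0,0,0],[-6,0,0,0,0,0],[-6,0,0,0,0,0],[-6,0,0,0,0,0],[-6,0,0,0,0,0],[-6,0,0,0,0,0]]}}

```text
t: 7.62
eef_pos: [0.6036, 0.0013, 0.2087]
tcp_rot: [-0.001, 0.738, -0.674, 0.002]
contact_force: [-0.2, -1.2, 0.2]
gripper_width: 0.0236
```

```bash
python3 plan.py "(.6,.0,.0494,-84.8,1)"
```

```text
t 7.625 pos [0.6036 0.0013 0.2087] grasp [0.6042 0.0012 0.0494] yaw -84.79 F [-0.17 -1.24  0.23] w 0.023611515872851464
total tool d mm [ 0.9  3.7 -0. ] rv deg [-0.22 -0.05  0.01]
[np.float64(0.9), np.float64(3.7), np.float64(-0.0), np.float64(-0.22), np.float64(-0.05), np.float64(0.01)]
```

Emit:
{"name": "step_arm", "arguments": {"deltas": [[-6,0,0,0,0,0],[-6,0,0,0,0,0],[-6,0,0,0,0,0],[-6,0,0,0,0,0],[-6,0,0,0,0,0],[-5,0,0,0,0,0],[-2,0,0,0,0,0]]}}

```text
t: 8.5
eef_pos: [0.5999, 0.0412, 0.2087]
tcp_rot: [-0.001, 0.739, -0.674, 0.002]
contact_force: [0.5, -2.1, 1.7]
gripper_width: 0.0236
```

```bash
python3 plan.py "(.6,.0,.0494,-84.8,1)"; python3 - <<'E'
from h import *
im=cams.camera("side")[:,:,::-1]; cv2.imwrite("pics/side7.png",im)
uv=proj("side",[[.59,.13,.02]])[0].astype(int)
cv2.imwrite("pics/z7.png",cv2.resize(im[uv[1]-45:uv[1]+45,uv[0]-50:uv[0]+50],None,fx=6,fy=6,interpolation=cv2.INTER_CUBIC))
E
```

```text
t 8.5 pos [0.5999 0.0412 0.2087] grasp [0.6005 0.0411 0.0494] yaw -84.76 F [ 0.49 -2.15  1.72] w 0.023588375758844503
total tool d mm [41.   3.7 -0. ] rv deg [-0.21 -0.05  0.04]
[np.float64(41.0), np.float64(3.7), np.float64(-0.0), np.float64(-0.21), np.float64(-0.05), np.float64(0.04)]
```

View pics/z7.png

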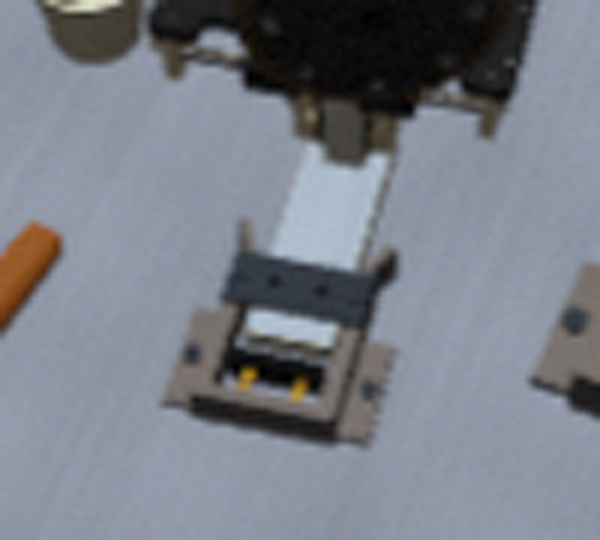

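Emit:
{"name": "step_arm", "arguments": {"deltas": [[-3,0,0,0,0,0],[-3,0,0,0,0,0],[-2,0,0,0,0,0],[-1,0,0,0,0,0]]}}

```text
t: 9.05
eef_pos: [0.5991, 0.0505, 0.2087]
tcp_rot: [-0.001, 0.739, -0.674, 0.002]
contact_force: [-0.2, -2.6, 1.3]
gripper_width: 0.0241
```

Emit:
{"name": "step_arm", "arguments": {"deltas": [[-1,0,0,0,0,0],[-1,0,0,0,0,0]]}}

```text
t: 9.3
eef_pos: [0.5989, 0.0525, 0.2087]
tcp_rot: [-0.001, 0.739, -0.674, 0.002]
contact_force: [-0.6, -2.0, 0.6]
gripper_width: 0.0234
```

Emit:
{"name": "step_arm", "arguments": {"deltas": [[-1,0,0,0,0,0],[-1,0,0,0,0,0]]}}

```text
t: 9.55
eef_pos: [0.5987, 0.0546, 0.2087]
tcp_rot: [-0.001, 0.738, -0.674, 0.002]
contact_force: [0.3, -2.4, 1.6]
gripper_width: 0.0237
```

Emit:
{"name": "step_arm", "arguments": {"deltas": [[-1,0,0,0,0,0],[-1,0,0,0,0,0]]}}

```text
t: 9.8
eef_pos: [0.5985, 0.0566, 0.2087]
tcp_rot: [-0.001, 0.738, -0.674, 0.002]
contact_force: [1.2, -3.0, 0.7]
gripper_width: 0.0234
```

Emit:
{"name": "step_arm", "arguments": {"deltas": [[-1,0,0,0,0,0]]}}

```text
t: 9.93
eef_pos: [0.5984, 0.0575, 0.2087]
tcp_rot: [-0.001, 0.738, -0.674, 0.002]
contact_force: [0.3, -4.5, 1.1]
gripper_width: 0.0241
```

Emit:
{"name": "step_arm", "arguments": {"deltas": [[-1,0,0,0,0,0]]}}

```text
t: 10.05
eef_pos: [0.5983, 0.0583, 0.2087]
tcp_rot: [-0.001, 0.738, -0.674, 0.002]
contact_force: [0.5, -5.4, 0.7]
gripper_width: 0.0234
```

Emit:
{"name": "step_arm", "arguments": {"deltas": [[-1,0,0,0,0,0]]}}

```text
t: 10.18
eef_pos: [0.5982, 0.0591, 0.2088]
tcp_rot: [-0.001, 0.738, -0.674, 0.002]
contact_force: [1.2, -6.1, 1.3]
gripper_width: 0.0238
```

```bash
cat > z.py <<'E'
from h import *
import sys
im=cams.camera("side")[:,:,::-1]; cv2.imwrite(f"pics/side{sys.argv[1]}.png",im)
a=ortho("side",im,.018,.53,.66,.12,.22,4000)
cv2.imwrite(f"pics/z{sys.argv[1]}.png",a)
print(get_obs()['contact_force'],get_obs()['eef_pos'])
E
python3 z.py 8
```

```text
[-0.09195439 -4.67729905  2.0468766 ] [0.59820178 0.05915791 0.20876035]
```

View pics/z8.png

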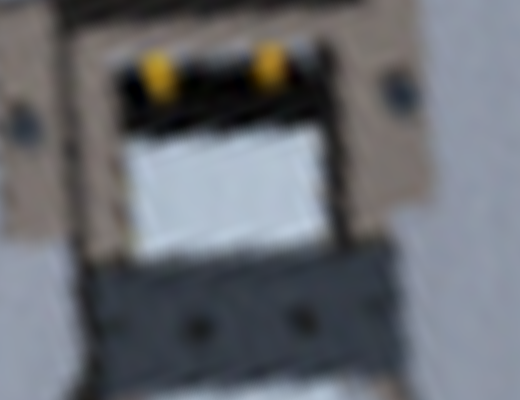

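Emit:
{"name": "step_arm", "arguments": {"deltas": [[-1,0,0,0,0,0],[-1,0,0,0,0,0]]}}

```text
t: 10.48
eef_pos: [0.5981, 0.0604, 0.2089]
tcp_rot: [-0.0, 0.738, -0.675, 0.002]
contact_force: [2.2, -6.6, 1.1]
gripper_width: 0.0238
```

Emit:
{"name": "step_arm", "arguments": {"deltas": [[-1,0,0,0,0,0]]}}

```text
t: 10.6
eef_pos: [0.598, 0.0608, 0.209]
tcp_rot: [0.0, 0.738, -0.675, 0.002]
contact_force: [1.3, -7.2, 0.3]
gripper_width: 0.0238
```

Emit:
{"name": "step_arm", "arguments": {"deltas": [[-1,0,0,0,0,0]]}}

```text
t: 10.72
eef_pos: [0.598, 0.0613, 0.2091]
tcp_rot: [0.001, 0.738, -0.675, 0.002]
contact_force: [1.5, -7.8, 2.4]
gripper_width: 0.0237
```

```bash
python3 z.py 9; python3 plan.py "(.6,.0,.0494,-84.8,1)"
```

```text
[ 1.83063462 -7.53046679  1.52625934] [0.59797705 0.06128906 0.20908825]
t 10.775 pos [0.598  0.0613 0.2091] grasp [0.5984 0.0606 0.0498] yaw -84.87 F [ 1.83 -7.53  1.53] w 0.023752600647192187
total tool d mm [61.2  3.5  0.7] rv deg [-0.14 -0.26 -0.07]
[np.float64(61.2), np.float64(3.5), np.float64(0.7), np.float64(-0.14), np.float64(-0.26), np.float64(-0.07)]
```

View pics/z9.png

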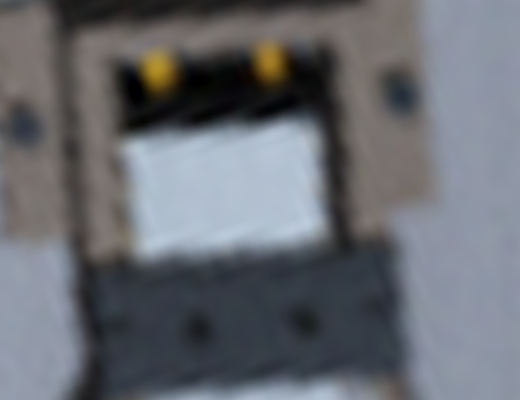

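Emit:
{"name": "step_arm", "arguments": {"deltas": [[-1.5,0,0.2,0,-0.1,0],[-1.5,0,0.2,0,-0.1,0]]}}

```text
t: 11.02
eef_pos: [0.5979, 0.0626, 0.209]
tcp_rot: [0.0, 0.738, -0.675, 0.002]
contact_force: [2.0, -10.2, 1.5]
gripper_width: 0.0239
```

```bash
python3 plan.py "(.6,.0,.0494,-84.8,1)"
```

```text
t 11.025 pos [0.5979 0.0626 0.209 ] grasp [0.5982 0.0622 0.0497] yaw -84.89 F [  2.03 -10.24   1.47] w 0.023946090939602014
total tool d mm [62.6  3.5  0.4] rv deg [-0.11 -0.18 -0.09]
[np.float64(62.6), np.float64(3.5), np.float64(0.4), np.float64(-0.11), np.float64(-0.18), np.float64(-0.09)]
```

Emit:
{"name": "step_arm", "arguments": {"deltas": [[-1.6,0,0.2,0,-0.1,0],[-1.6,0,0.1,0,-0.1,0]]}}

```text
t: 11.28
eef_pos: [0.5979, 0.0636, 0.209]
tcp_rot: [0.001, 0.738, -0.675, 0.001]
contact_force: [2.7, -11.2, 1.3]
gripper_width: 0.024
```

```bash
python3 plan.py "(.6,.0,.0494,-84.8,1)"; python3 z.py 10;python3 z.py 11; python3 z.py 12
```

```text
t 11.275 pos [0.5979 0.0636 0.209 ] grasp [0.5981 0.0632 0.0497] yaw -84.93 F [  2.71 -11.2    1.33] w 0.02395524641740427
total tool d mm [63.5  3.5  0.5] rv deg [-0.06 -0.16 -0.13]
[np.float64(63.5), np.float64(3.5), np.float64(0.5), np.float64(-0.06), np.float64(-0.16), np.float64(-0.13)]
[  3.05801089 -11.42999064   0.77622272] [0.59787473 0.06359473 0.20898898]
[  2.20779025 -11.14074253   0.48759062] [0.59786956 0.06356494 0.20895772]
[  2.41798376 -11.60164644   1.93750307] [0.59786971 0.06354479 0.20895525]
```

View pics/z12.png

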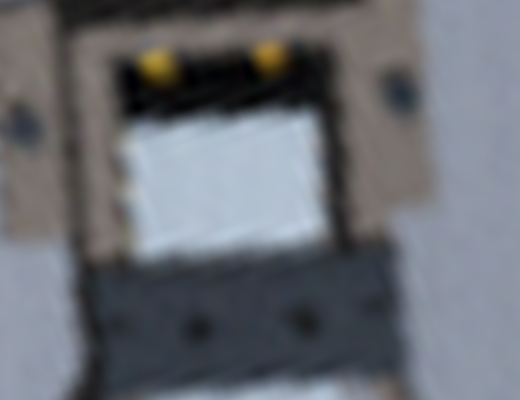

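```bash
python3 - <<'E'
from h import *
# profile along shoe x through lateral offsets, side cam
sx,sy,yw=.591,.1245,np.radians(95.2)
s=np.arange(.040,.086,.00025); lat=np.linspace(-.016,.016,33)
for n in ("6","7","8","9","10","11","12"):
    im=cv2.imread(f"pics/side{n}.png").max(2).astype(np.float32); out=[]
    for z in (.016,):
        pr=[]
        for l in lat:
            uv=proj("side",xf(sx,sy,yw,np.c_[s,np.full_like(s,l),np.full_like(s,z)])).astype(np.float32)
            pr.append(cv2.remap(im,uv[:,0].reshape(1,-1),uv[:,1].reshape(1,-1),cv2.INTER_CUBIC)[0])
        p=np.median(pr,0)
        i=np.where((p[:-1]>=100)&(p[1:]<100))[0]; out.append((s[i]*1000).round(2).tolist())
        m=np.gradient(p); out.append(s[m.argmin()]*1000)
    print(n,out,p[::12].astype(int))
E
```

```text
6 [[57.5], np.float64(59.000000000000014)] [161 161 161 162 162 148  89  20  15  12   9  36  86 141 139 117]
7 [[47.75], np.float64(47.00000000000001)] [205 200 152  79  72  91  79  23  14  10  11  38  87 146 145 120]
8 [[61.0], np.float64(61.00000000000002)] [206 206 206 206 207 206 189 109  20  15  12  14  37  84 129 123]
9 [[62.75], np.float64(63.25000000000003)] [207 207 206 206 207 207 204 162  58  13  15  12  26  43  95 120]
10 [[65.5], np.float64(65.00000000000003)] [207 207 206 206 206 206 207 202 156  44  13  14  12  39  82 119]
11 [[65.5], np.float64(65.50000000000003)] [207 207 206 205 206 206 207 202 156  44  13  15  16  37  80 118]
12 [[65.5], np.float64(65.50000000000003)] [207 206 206 206 207 206 207 203 156  46  11  14   9  37  84 120]
```

View pics/side12.png

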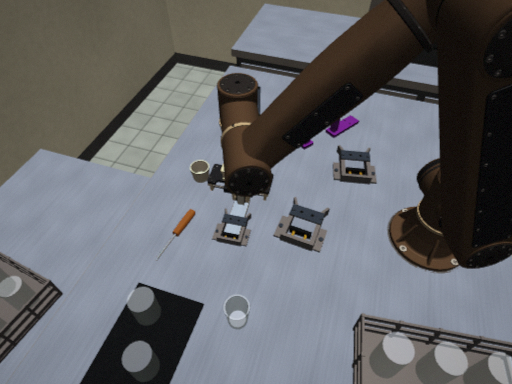

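The foot is under the strap of the smallest shoe, at (233,225). The cup (200,170), screwdriver (177,232) and glass (236,308) haven't moved. The push is steady, so I'll hand it in.

```bash
python3 -c "
from cell import *
print(get_obs()['contact_force'],get_obs()['t']); print(job.job_done())"
```

```text
[  2.41798376 -11.60164644   1.93750307] 11.425
the job is handed in; nothing more can be done
None
```

The foot is under the strap of the smallest grey shoe, nose on the pad, and the pad is pushed back about 7 mm. I handed the job in at 11.4 s with the gripper still holding and pushing. I gripped the stub at 50 N and slid the foot flat along the counter.

**Last checks:**
- **Pad travel:** in the side camera, the pad's edge moved about 7.2 mm from its untouched position. The arm's own travel since contact gives about 6.9 mm.
- **Push:** it held steady at 11.1–11.6 N over the last readings. Part of that may be friction, up to about 2 N while sliding, so the force alone puts the pad at roughly 6.3–7.6 mm. The pad stayed well short of its 14 mm end stop.
- **Sideways force:** there is a small steady push of about 2.5 N across the shoe.
- **Grip:** comparing pictures with arm travel, the foot may have slipped 1–2 mm in the fingers around first contact. The grip was steady after that.
- **Bystanders:** the side view shows the cup, glass and screwdriver where they stood. The arm hid the pitcher in the last picture and blocked the top camera. I didn't check the pitcher at the end, but my path stayed clear of it.

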